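# Lift a freshly oiled block with tongs

## Task

The small wooden block inside the green feeder has just been oiled, so the gripper must never touch it. Press the feeder's yellow paddle steadily all the way down to its stop, which pushes the block out onto the plate, then take the tongs by their blue grips, close their jaws on the block and lift it about 15 cm above the bench. Finish while still holding the block up there in the tongs, steady, and leave the other things on the bench where they lie.

Things in the scene. Friction and masses are not known exactly. Their poses are not given: they have to be found in the camera images.
- feeder: Feeder fixed to the bench: grey base plate 6 mm thick (x -140 to +95, y -116 to +54 mm) with a green housing (x 0 to +101, y -32 to +32 mm, 68 mm high). Origin: on the bench under the middle of the housing's mouth; z up. The block comes out to -x onto the plate; the paddle is on the housing's -y side.
- paddle (a joint): Yellow spring paddle 110x58 mm right of the housing, hinged at its far end along feeder y at x +80, z 38 mm. 0 = rest, free end sloping up 0.15 rad toward feeder -x; 0.30 rad = down on its stop. 3 N at the pad starts it, 7 N at the stop; springs back when let go. Drives a pusher that slides the block out, 90 mm in all; the block stays out.
- paddle_pad (a point): Where to press, from above with closed fingertips: top of the black ribbed 45x50 mm pad near the paddle's free end, centred 84 mm from the hinge. 55 mm above the bench at rest, 30 mm when fully down (the point moves with the paddle).
- block: Dark wooden block 34x60x34 mm, about 40 g. Origin: centre of its underside; own y along its 60 mm length, z up. Starts inside the feeder, length along feeder x, underside on the plate at z = 6 mm. Pushed out, its centre stops about 52 mm in front of the mouth (feeder x -0.052), a little farther if pressed fast.
- tongs: Spring tongs 195 mm long, 75 g, lying flat. Origin: midway between the blue grips, on the underside; +x from the round pivot (x -92 mm) to the jaws, z up. Grips 30 mm high, x -20 to +16 mm between two 3 mm finger stops. Width over the grips / gap of the jaws inside: open 61/60 mm, 56/50 half open for carrying, 47/34 on the block, 30/2 shut. Squeeze across y: 8 N a side to start, 14 N at the block.
- tongs_left: The arm of the tongs on its +y side, with its grip and jaw; origin on the arm's own hinge at the pivot end.
- tongs_right: The arm of the tongs on its -y side, with its grip and jaw; origin on the arm's own hinge at the pivot end.
- tongs_jaws (a point): Point midway between the rubber-faced jaws, 70 mm ahead (+x) of the tongs' origin and 11 mm above their underside. Jaws 36 mm long (tongs x +52 to +88 mm), 22 mm high (from the underside up).
- screwdriver: Bystander: screwdriver with red handle, 30x187x33 mm, origin under its centre. Leave alone.
- spring_clamp: Bystander: orange spring clamp lying flat, 67x117x22 mm, origin under its centre. Leave alone.
- tape_measure: Bystander: dark tape measure, 36x72x62 mm, origin under its centre. Leave alone.
Mind the look-alikes: they are no part of the job. What is shaped like the block but orange or pink is not meant.

How it is judged:
On the way:
1. the paddle is pressed down to its stop and the block is out on the plate (value of joint paddle above 0.28 rad and x of block in the frame of feeder below -0.04 m), for 0.1 s.
At the end, for the whole second after the job is handed in: The block's underside is more than 100 mm and the tongs more than 80 mm above the bench, each jaw presses the block and the gripper's fingers press both arms of the tongs with more than 1 N, the block is between the jaws (its origin within 60 mm of the jaw point) and moves slower than 40 mm/s (height (world z) of block above 0.1 m and height (world z) of tongs above 0.08 m and contact force between each of tongs_left, tongs_right and block above 1 N and contact force between the fingers and tongs_left above 1 N and contact force between the fingers and tongs_right above 1 N and distance between block and tongs_jaws below 0.06 m and linear speed of block below 0.04 m/s); the arm keeps its last pose, push and grip.
It fails at once if the gripper or arm touches the oiled block (contact force between any of the fingers, the arm and block above 0.5 N).
It fails at once if a bystander is moved more than 30 mm (distance of any of screwdriver, spring_clamp, tape_measure from where it was at the start of the episode above 0.03 m).
It also fails if it takes over 51 s, if anything falls off the work surface, if the arm or the gripper's body presses on something with over 40 N, if the wrist force passes 120 N, or if a joint passes its speed limit or range.

## Robot

A 7-joint arm with a two-finger parallel gripper is mounted at the origin on a cart in front of the work surface, level with it; the furniture and walls round the work are solid. World frame = base frame: x ahead of the robot, y to its left, z up, the work surface at z = 0. Lengths are in m, angles in rad, forces in N, time in s.
With the tool pointing down it reaches from about 0.4 to 0.875 m from the base axis. Payload 4.4 kg.
Tool frame: the origin (TCP) lies midway between the tips of the shut fingers; the grasp point (between the pads) lies 19 mm behind it (grip_point_offset is the distance from the TCP to the grasp point, in m); z points along the fingers, y is the line along which they close (so a half turn about z gives the same grasp; the last joint's range is limited). The gripper opens to 85 mm and grips with 20 to 120 N. Pads are 22 mm wide; open, the fingers measure 114 mm over their backs; the gripper's body (76 mm by 85 mm) begins 54 mm behind the grasp point. The pads swing forward as they close: fully open they stand 13 mm farther back than shut.
Start: joints at [-1.29, 0.628, 0.038, 1.517, -0.027, 0.996, -0.02], TCP at [0.221, 0.611, 0.231] pointing down, gripper open.
Joint ranges: [-3.06, 3.06], [-0.37, 2.12], [-1.25, 1.32], [0.18, 2.47], [-1.1, 4.24], [0.23, 1.98], [-2.94, 2.94]. Speed limits (rad/s): [2.57, 2.57, 3.14, 3.14, 3.14, 3.14, 3.14].

## Interface

Orientations are given as a 3x3 rotation matrix whose columns are the frame's x, y, z axes.
In Python, from cell import sense, get_image, hand_in, grip_point_offset gives the robot as it stands.
- The arm moves only by the tool play_rows, never from a script. Its arguments are lists of equal length, an entry for each row: "fingers": the opening, from -1 (shut) to 1 (fully open); "linear": the shift along the tool's x, y, z in m, a list of three; "roll": the turn about the tool's z in rad. In form: {"fingers": [fingers, ...], "linear": [[tx, ty, tz], ...], "roll": [roll, ...]}. A call has 1 to 20 rows; each row shifts and turns the commanded pose from where the row before left it, along the tool's axes as they then stand; what a row does not reach is not made up. A row lasts 1/8 s, in which the tool goes at most 62.5 mm and 10.7 degrees, less where a joint would pass 70% of its speed; a pose out of reach is approached as far as the arm can. A call with a gripper value outside its range is refused whole. The fingers move at their own pace and stop on an object; the grip force is fixed at half the most. Time passes only in rows, so rows that do not move let the fingers close. It gives the time, the measured TCP pose, the force, the opening and the grip force at its end, in the units of the state.
- sense(): the state, without advancing time (a new reading comes with each control period).
- get_image(name): name is "side" or "top" or "wrist"; returns a dict with "frame" (480x640x3 uint8, red, green, blue), "z_map" (480x640 float32, m along the optical axis (not along the pixel's ray), 0 where there is no reading), "fov_y" (degrees; the focal length in pixels is half the picture's height over the tangent of half this angle, whatever the lens; pixels are square), "cx", "cy" (the principal point, pixels), "D" ([k1, k2, p1, p2, k3] as OpenCV has them; the pictures are not rectified), "R" (3x3) and "t" (3): a world point X has camera coordinates R X + t. Camera axes: x right, y down, z forward; pixel columns grow to the right and rows downward; lengths in m; the calibration is good to about 2 mm. A picture is of the moment at which its call begins.
- hand_in(): hands the job in; it is judged then, once.
The state is a dict: "clock": time; "joints": joint angles; "qd": joint speeds; "joint_efforts": joint torques, N m; "position": TCP position; "tool_rot": TCP orientation; "wrist_force": force on the tool from outside, world axes, zero at the start; "wrist_torque": the same for the moment, N m; "opening": opening from 0.0 (shut) to 1.0 (fully open); "grasp_force": force on a finger pad.
Only numpy, scipy, OpenCV 4.12 (cv2) and the standard library are available. Lean on these libraries where they do the work, as an engineer would, in place of code of your own. Each camera call takes 0.05 s, during which the arm holds its last target. There are 200 camera calls.

## Working session

There is one attempt and no reset: what is moved stays moved. The work goes in short steps, Python scripts to look and compute and a tool call to move; the robot and the scene stay as the last step left them, time stands still between calls to the robot, and variables do not carry over. Pictures are saved under pics/ and viewed, at most 10 in all, crops included, and the job is handed in when it is done.

Besides the shell and the picture viewer there is one more tool, called as name([rows], argument=value, ...), one row to a line, values as JSON. play_rows: Moves the arm, as the interface text tells. Its arguments: {"type":"object","properties":{"fingers":{"type":"array","items":{"type":"number"}},"linear":{"type":"array","items":{"type":"array","items":{"type":"number"}}},"roll":{"type":"array","items":{"type":"number"}}},"required":["fingers","linear","roll"]}

```bash
mkdir -p pics
cat > h.py <<'E'
import numpy as np, cv2, pickle
from cell import sense, get_image, hand_in, grip_point_offset
def snap(n,f):
    im=get_image(n); pickle.dump(im,open(f'pics/{f}.pkl','wb'))
    cv2.imwrite(f'pics/{f}.png',im['frame'][:,:,::-1]); return im
def load(f): return pickle.load(open(f'pics/{f}.pkl','rb'))
def ray(im,uv):
    f=240/np.tan(np.radians(im['fov_y'])/2); K=np.array([[f,0,im['cx']],[0,f,im['cy']],[0,0,1]])
    p=cv2.undistortPoints(np.array(uv,float).reshape(-1,1,2),K,np.array(im['D'],float)).reshape(-1,2)
    return np.c_[p,np.ones(len(p))]
def depthpt(im,uv):
    d=ray(im,uv); z=np.array([im['z_map'][int(round(v)),int(round(u))] for u,v in uv])
    return (d*z[:,None]-np.array(im['t']))@np.array(im['R'])
def planept(im,uv,h):
    R=np.array(im['R']);o=-R.T@np.array(im['t']); d=ray(im,uv)@R
    return o+d*((h-o[2])/d[:,2])[:,None]
E
python3 - <<'E'
from h import *
for n in ('top','side'):
    im=snap(n,n+'0'); print(n,-np.array(im['R']).T@im['t'],im['fov_y'],im['D'])
s=sense(); print(s['clock'],s['position'],s['tool_rot'],s['opening'],grip_point_offset)
E
```

```text
top [0.36922752 0.12639113 1.33896055] 48.5072161092271 [0.03993228 0.         0.         0.         0.        ]
side [0.01693388 1.29145214 0.87119294] 46.51968601128006 [-0.14495793  0.          0.          0.          0.        ]
0.1 [0.22069376 0.61080417 0.23048333] [[-9.40467328e-01  3.39883614e-01 -5.77263359e-04]
 [ 3.39884104e-01  9.40466001e-01 -1.58003111e-03]
 [ 5.86987887e-06 -1.68217028e-03 -9.99998585e-01]] 1.006318262102035 0.0187
```

View pics/top0.png

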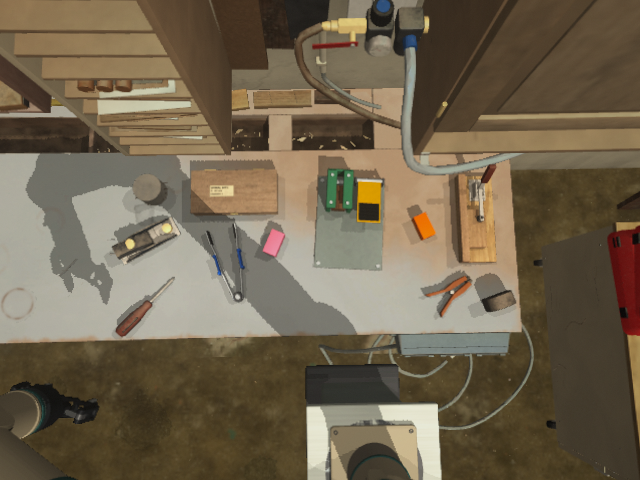

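View pics/side0.png

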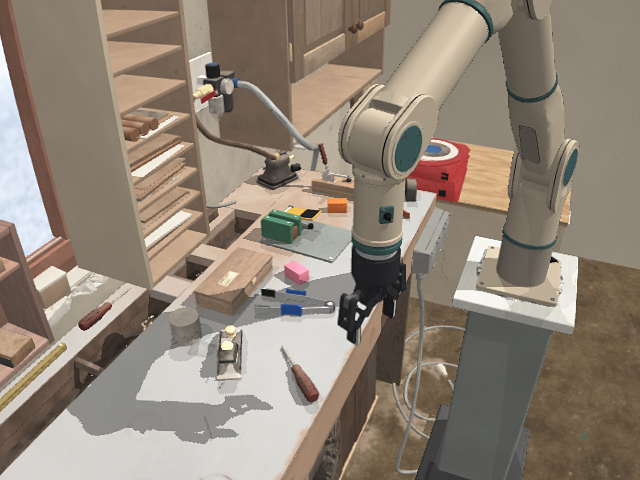

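The top view has world +x up and +y left. The feeder housing is at about (340,190), with the pad at (369,212). The tongs' pivot is at (238,297) and their jaws point up at about (222,230). I'll enlarge both.

Run:
```python
from h import *
im=load('top0')
c=im['frame'][150:310,190:400,::-1]; c=cv2.resize(c,None,fx=3.7,fy=3.7,interpolation=cv2.INTER_CUBIC); cv2.imwrite('pics/c1.png',c); print(c.shape)
```

```text
(592, 777, 3)
```

View pics/c1.png

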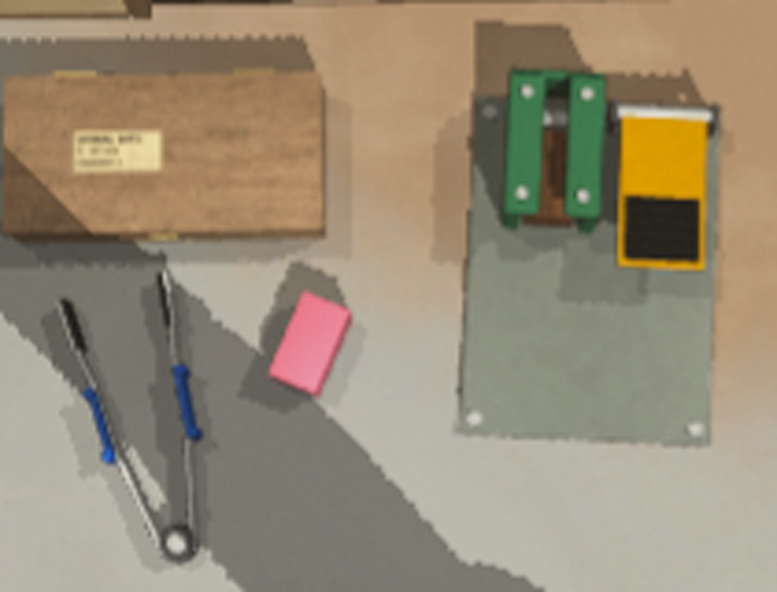

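Crop positions:
- **Pad:** centre (662,229).
- **Plate corners:** near edge (458,433) and (710,444), far right (718,105).
- **Tongs:** pivot (178,542), grip centres (101,427) and (187,402), jaw tips (63,300) and (162,270).

Run:
```python
from h import *
np.set_printoptions(precision=4,suppress=True)
im=load('top0')
P=dict(pad=(662,229,.055),pl=(458,433,.006),pr=(710,444,.006),pfr=(718,105,.006),hl=(516,72,.068),hr=(606,74,.068),nl=(506,215,.068),nr=(600,218,.068),pivot=(178,542,.02),gl=(101,427,.03),gr=(187,402,.03),jl=(63,300,.022),jr=(162,270,.022),jlm=(74,325,.022),jrm=(165,298,.022))
for k,(u,v,h) in P.items():
    q=[((u+.5)/3.7-.5+190,(v+.5)/3.7-.5+150)]
    print(k,planept(im,q,h)[0],depthpt(im,q)[0])
# blue grips by colour, dense depth cloud
f=im['frame'].astype(int); m=(f[...,2]>f[...,0]+45)&(f[...,2]>f[...,1]+30); m[:, :190]=0; m[:,260:]=0; m[:220]=0;m[310:]=0
n,l,st,c=cv2.connectedComponentsWithStats(m.astype(np.uint8))
for i in range(1,n):
    v,u=np.where(l==i)
    if len(u)>8:
        X=depthpt(im,list(zip(u,v))); print(len(u),c[i],X.mean(0),X.min(0),X.max(0))
# side cloud of the yellow paddle/green top
im=load('side0'); f=im['frame'].astype(int)
m=(f[...,2]>f[...,0]+45)&(f[...,2]>f[...,1]+30); m[:280]=0;m[330:]=0;m[:,340:]=0
n,l,st,c=cv2.connectedComponentsWithStats(m.astype(np.uint8))
for i in range(1,n):
    v,u=np.where(l==i)
    if len(u)>15:
        X=depthpt(im,list(zip(u,v))); print('side',len(u),c[i],np.median(X,0),X.min(0),X.max(0))
```

```text
pad [ 0.6138 -0.0015  0.055 ] [ 0.6137 -0.0014  0.0554]
pl [0.4849 0.1362 0.006 ] [0.4853 0.1363 0.0009]
pr [ 0.4744 -0.0344  0.006 ] [ 0.4746 -0.0348  0.0028]
pfr [ 0.71   -0.0479  0.006 ] [ 0.7118 -0.0488 -0.0007]
hl [0.7187 0.0936 0.068 ] [0.7204 0.0934 0.0621]
hr [0.7165 0.0339 0.068 ] [ 0.7362  0.0286 -0.0041]
nl [0.6223 0.102  0.068 ] [0.6243 0.1019 0.0584]
nr [0.6193 0.0403 0.068 ] [0.6316 0.0361 0.0055]
pivot [0.4146 0.3228 0.02  ] [0.4146 0.3225 0.0218]
gl [0.4911 0.3725 0.03  ] [0.4908 0.3719 0.0332]
gr [0.5067 0.3158 0.03  ] [0.5075 0.317  0.022 ]
jl [0.578  0.4003 0.022 ] [0.578  0.4003 0.0219]
jr [0.5974 0.3341 0.022 ] [0.6006 0.3371 0.0031]
jlm [0.5609 0.3927 0.022 ] [0.5632 0.3959 0.0061]
jrm [0.5782 0.332  0.022 ] [0.5782 0.332  0.0219]
54 [239.5926 258.0556] [0.5076 0.3177 0.0272] [0.4851 0.3093 0.0104] [0.53   0.3241 0.036 ]
46 [216.7391 264.7174] [0.4919 0.373  0.03  ] [0.469  0.364  0.0228] [0.5167 0.3827 0.0356]
side 81 [295.3951 291.6543] [0.5092 0.3198 0.0259] [ 0.0169  0.2817 -0.0004] [0.5502 1.2915 0.8712]
side 214 [290.9346 309.2944] [0.494  0.3754 0.0168] [ 0.0169  0.3292 -0.0035] [0.5353 1.2915 0.8712]
```

play_rows([
  [-0.02,-0.015,0],
  [-0.037,-0.028,0],
  [-0.037,-0.028,0],
  [-0.037,-0.028,0],
  [-0.037,-0.028,0],
  [-0.037,-0.028,0],
  [-0.037,-0.028,0],
  [-0.037,-0.028,0],
  [-0.037,-0.028,0],
  [-0.037,-0.028,0],
  [-0.037,-0.028,0],
  [-0.037,-0.028,0],
  [-0.037,-0.028,0],
  [-0.037,-0.028,0],
  [-0.037,-0.028,0],
  [-0.037,-0.028,0],
  [0,0,0],
  [0,0,0],
  [0,0,0],
  [0,0,0],
], fingers=[-1,-1,-1,-1,-1,-1,-1,-1,-1,-1,-1,-1,-1,-1,-1,-1,-1,-1,-1,-1], roll=[0,0,0,0,0,0,0,0,0,0,0,0,0,0,0,0,0.18,0.18,0.18,0.18])

```text
clock: 2.6
position: [0.6134, 0.0068, 0.2308]
tool_rot: [[-0.478, 0.879, -0.001], [0.879, 0.478, 0.0], [0.001, -0.001, -1.0]]
wrist_force: [0.3, -0.4, 0.4]
opening: 0.002
grasp_force: 0.0
```

play_rows([
  [0,0,0.02],
  [0,0,0.04],
  [0,0,0.04],
  [0,0,0.02],
  [0,0,0],
], fingers=[-1,-1,-1,-1,-1], roll=[0.18,0.18,0.18,0.02,0])

```text
clock: 3.22
position: [0.6122, 0.007, 0.1093]
tool_rot: [[0.055, 0.998, -0.005], [0.998, -0.056, -0.0], [-0.0, -0.005, -1.0]]
wrist_force: [0.1, -0.2, 1.2]
opening: 0.001
grasp_force: 0.0
```

```bash
cat >> h.py <<'E'
np.set_printoptions(precision=4,suppress=True)
def togo(p,yaw=None,mod=np.pi):
    "tool-frame shift to p; yaw = wanted world angle of tool y"
    s=sense(); R=np.array(s['tool_rot']); x=np.array(s['position'])
    print('t',s['clock'],'pos',x,'tool y',R[:,1],'shift',R.T@(np.array(p)-x),'F',np.array(s['wrist_force']),'op',s['opening'],'gf',s['grasp_force'])
    if yaw is not None:
        a=np.arctan2(R[1,1],R[0,1]); d=(yaw-a+mod/2)%mod-mod/2; print('roll',-d,'j7',s['joints'][6])
E
python3 -c "
from h import *
togo([.614,-.002,.07],-.059)"
```

```text
t 3.225 pos [0.6122 0.007  0.1093] tool y [ 0.9984 -0.0555 -0.0045] shift [-0.0089  0.0025  0.0393] F [ 0.0533 -0.1558  1.2437] op 0.0013277549997880193 gf 0.0
roll 0.003470002004427819 j7 0.22458358076621254
```

play_rows([
  [-0.005,0.001,0.015],
  [-0.004,0.001,0.025],
  [0,0,0.009],
  [0,0,0.003],
  [0,0,0.003],
  [0,0,0.003],
  [0,0,0.003],
  [0,0,0.003],
  [0,0,0.003],
  [0,0,0.003],
  [0,0,0.003],
  [0,0,0.003],
  [0,0,0.003],
  [0,0,0.003],
  [0,0,0.003],
  [0,0,0.001],
  [0,0,0],
  [0,0,0],
  [0,0,0],
], fingers=[-1,-1,-1,-1,-1,-1,-1,-1,-1,-1,-1,-1,-1,-1,-1,-1,-1,-1,-1], roll=[0,0,0,0,0,0,0,0,0,0,0,0,0,0,0,0,0,0,0])

```text
clock: 5.6
position: [0.6153, -0.0022, 0.0285]
tool_rot: [[0.056, 0.998, 0.001], [0.998, -0.056, 0.001], [0.001, 0.0, -1.0]]
wrist_force: [-7.5, 0.4, 25.1]
opening: 0.005
grasp_force: 13.2
```

```bash
python3 -c "
from h import *
togo([.614,-.002,.03],-.059)
im=snap('side','side1')
c=im['frame'][180:280,240:380,::-1]
cv2.imwrite('pics/c2.png',cv2.resize(c,None,fx=5,fy=5,interpolation=cv2.INTER_CUBIC))
"
```

```text
t 5.6 pos [ 0.6153 -0.0022  0.0285] tool y [ 0.9984 -0.0561  0.0005] shift [ 0.0001 -0.0013 -0.0015] F [-7.5198  0.3557 25.1341] op 0.005283020108549564 gf 13.249823609367013
roll 0.0028881742070152594 j7 0.28186346919311905
```

View pics/c2.png

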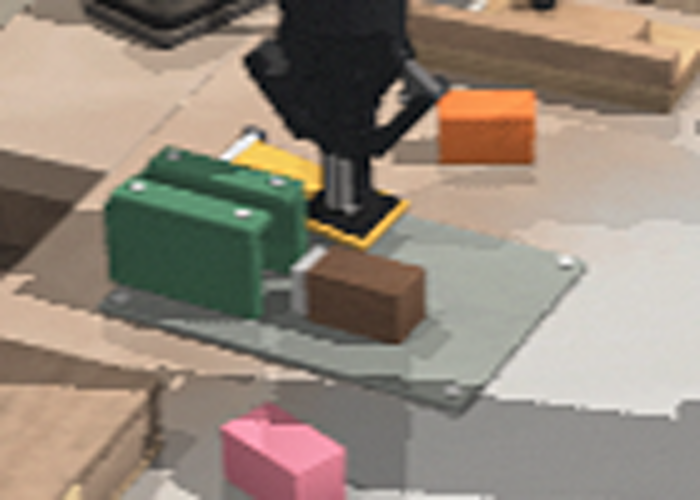

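The paddle is on its stop (TCP z 28 mm, 25 N) and the brown block is out on the plate, at about (365,290) in the crop. Next I lift off and move to above the tongs.

play_rows([
  [0,0,-0.01],
  [0,0,-0.02],
  [0,0,-0.04],
  [0,0,-0.04],
  [0,0,-0.03],
  [0.02,-0.008,0],
  [0.0375,-0.0148,0],
  [0.0375,-0.0148,0],
  [0.0375,-0.0148,0],
  [0.0375,-0.0148,0],
  [0.0375,-0.0148,0],
  [0.0375,-0.0148,0],
  [0.0375,-0.0148,0],
  [0.0375,-0.0148,0],
  [0.02,-0.0066,0],
  [0,0,0],
  [0,0,0],
  [0,0,0],
  [0,0,0],
  [0,0,0],
], fingers=[-1,-1,-1,-1,-1,-1,1,1,1,1,1,1,1,1,1,1,1,1,1,1], roll=[0,0,0,0,0,0,0,0,0,0,0,0,0,0,0,-0.18,-0.18,-0.18,-0.18,-0.18])

```text
clock: 8.15
position: [0.5016, 0.3437, 0.1649]
tool_rot: [[-0.751, 0.661, -0.0], [0.661, 0.751, -0.001], [-0.0, -0.001, -1.0]]
wrist_force: [0.3, 0.1, 0.2]
opening: 0.999
grasp_force: 0.0
```

play_rows([
  [0,0,0],
  [0,0,0],
  [0,0,0],
  [0,0,0],
  [0,0,0],
  [0,0,0],
  [0,0,0],
], fingers=[1,1,1,1,1,1,1], roll=[-0.18,-0.18,-0.18,-0.18,-0.18,-0.08,0])

```text
clock: 9.02
position: [0.5017, 0.3437, 0.1649]
tool_rot: [[-0.969, -0.249, -0.001], [-0.249, 0.969, -0.001], [0.001, -0.001, -1.0]]
wrist_force: [0.4, -0.2, 0.0]
opening: 0.999
grasp_force: 0.0
```

```bash
python3 -c "
from h import *
togo([.501,.345,.08],1.822)
im=snap('wrist','wrist1'); snap('top','top1')
"
```

```text
t 9.025 pos [0.5017 0.3437 0.1649] tool y [-0.2485  0.9686 -0.0006] shift [0.0002 0.0015 0.0849] F [ 0.3585 -0.1866  0.0343] op 0.9991155943844042 gf 0.0
roll -3.608092199991475e-05 j7 1.1023294762780462
```

View pics/wrist1.png

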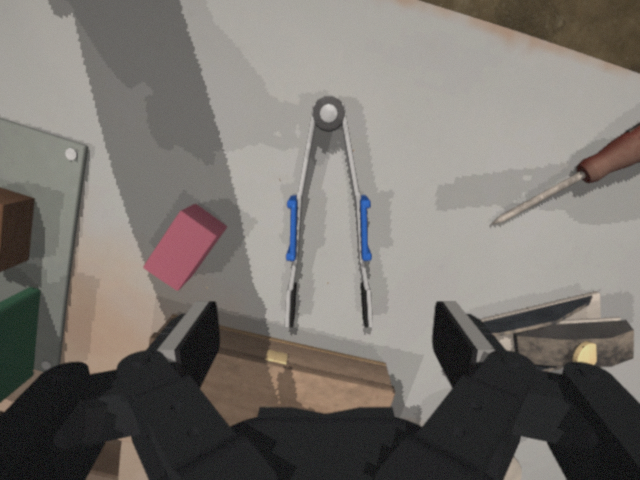

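The wrist view shows the tongs aligned and centred, with grips at (292,228) and (365,228) and the pivot at (328,113). I'll measure them here, along with the block in the new top picture.

```bash
python3 -c "
from h import *
im=load('wrist1')
q=[(292,228),(365,228),(328,113),(292,305),(366,305)]
for a,h in zip(q,(.03,.03,.022,.022,.022)): print(planept(im,[a],h)[0],depthpt(im,[a])[0])
im=load('top1'); f=im['frame']
c=f[150:310,290:400,::-1]; cv2.imwrite('pics/c3.png',cv2.resize(c,None,fx=3.7,fy=3.7,interpolation=cv2.INTER_CUBIC))
"
```

```text
[0.5057 0.3182 0.03  ] [0.5054 0.3183 0.0315]
[0.4914 0.3737 0.03  ] [0.4919 0.374  0.0279]
[0.4152 0.324  0.022 ] [0.4152 0.324  0.0217]
[0.5742 0.3332 0.022 ] [0.5747 0.3332 0.0209]
[0.5583 0.3948 0.022 ] [0.5588 0.3951 0.0208]
```

View pics/c3.png

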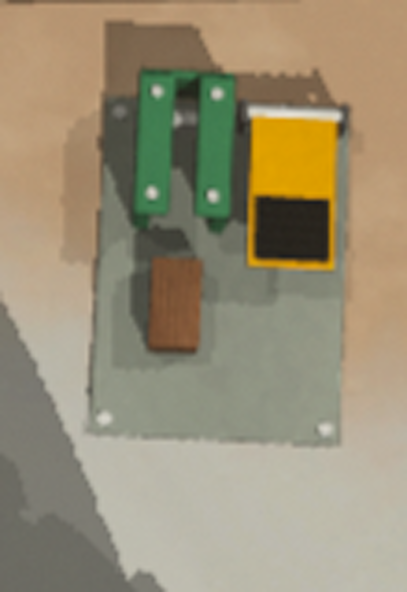

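```bash
python3 -c "
from h import *
im=load('top1')
for u,v in [(153,258),(202,258),(196,352),(148,350),(175,304)]:
    q=[((u+.5)/3.7-.5+290,(v+.5)/3.7-.5+150)]; print(planept(im,q,.04)[0],depthpt(im,q)[0])
"
```

```text
[0.5985 0.0907 0.04  ] [0.6037 0.0899 0.0105]
[0.5979 0.0579 0.04  ] [0.6042 0.056  0.0043]
[0.5346 0.0634 0.04  ] [0.5388 0.0618 0.0069]
[0.5365 0.0953 0.04  ] [0.5381 0.095  0.0272]
[0.5671 0.0766 0.04  ] [0.5674 0.0766 0.0381]
```

play_rows([
  [0.001,0.002,0.02],
  [0,0,0.035],
  [0,0,0.04],
  [0,0,0.03],
  [0,0,0.02],
  [0,0,0.012],
  [0,0,0.005],
  [0,0,0],
  [0,0,0],
  [0,0,0],
  [0,0,0],
  [0,0,0],
  [0,0,0],
], fingers=[1,1,1,1,1,1,1,1,0.45,0.38,0.32,0.32,0.32], roll=[0,0,0,0,0,0,0,0,0,0,0,0,0])

```text
clock: 10.75
position: [0.501, 0.347, 0.0051]
tool_rot: [[-0.968, -0.25, 0.002], [-0.25, 0.968, 0.002], [-0.002, 0.001, -1.0]]
wrist_force: [-0.2, -1.1, 8.4]
opening: 0.665
grasp_force: 11.2
```

```bash
python3 -c "
from h import *
togo([.501,.345,.003],1.822)
im=snap('wrist','wrist2'); snap('side','side2')
"
```

```text
t 10.75 pos [0.501  0.347  0.0051] tool y [-0.2504  0.9681  0.001 ] shift [ 0.0005 -0.0019  0.0021] F [-0.2173 -1.1296  8.4439] op 0.6651399319890628 gf 11.240099966526031
roll 0.0019087855707347057 j7 1.0723390235656256
```

View pics/wrist2.png

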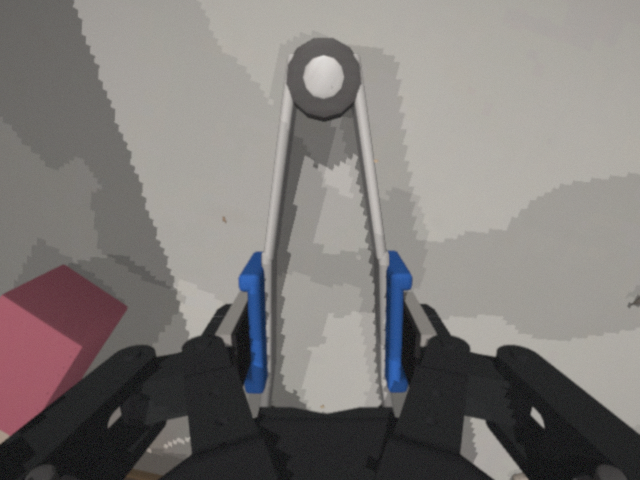

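The pads sit on the blue grips between the finger stops, at 11 N with opening 0.665, so I can lift and carry.

play_rows([
  [0,0,-0.015],
  [0,0,-0.03],
  [0,0,-0.04],
  [0,0,-0.03],
  [0.0045,-0.016,0],
  [0.009,-0.032,0],
  [0.009,-0.032,0],
  [0.009,-0.032,0],
  [0.009,-0.032,0],
  [0.009,-0.032,0],
  [0.009,-0.032,0],
  [0.009,-0.032,0],
  [0.0045,-0.016,0],
  [0,0,0],
  [0,0,0],
  [0,0,0],
  [0,0,0],
], fingers=[0.32,0.32,0.32,0.32,0.32,0.32,0.32,0.32,0.32,0.32,0.32,0.32,0.32,0.32,0.32,0.32,0.32], roll=[0,0,0,0,0,0,0,0,0,0,0,0,0,0.08,0.16,0.08,0])

```text
clock: 12.98
position: [0.4941, 0.0808, 0.1181]
tool_rot: [[-0.998, 0.065, -0.001], [0.065, 0.998, 0.0], [0.001, -0.0, -1.0]]
wrist_force: [0.4, -0.4, -0.7]
opening: 0.663
grasp_force: 9.0
```

```bash
python3 -c "
from h import *
togo([.495,.082,.12],1.501)
im=snap('wrist','wrist3'); t=snap('top','top2'); s=snap('side','side3')
a=cv2.resize(t['frame'][150:310,290:400],None,fx=3.6,fy=3.6,interpolation=cv2.INTER_CUBIC)
b=cv2.resize(s['frame'][180:320,240:380],(396,396),interpolation=cv2.INTER_CUBIC)
o=np.zeros((576,792,3),np.uint8); o[:a.shape[0],:396]=a[:,:396]; o[:396,396:]=b
cv2.imwrite('pics/c4.png',o[:,:,::-1])
"
```

```text
t 12.975 pos [0.4941 0.0808 0.1181] tool y [ 0.0652  0.9979 -0.    ] shift [-0.0008  0.0013 -0.0019] F [ 0.4311 -0.368  -0.672 ] op 0.6629001755016717 gf 9.02065023779869
roll 0.0045877558662881235 j7 1.2437967571552278
```

View pics/c4.png

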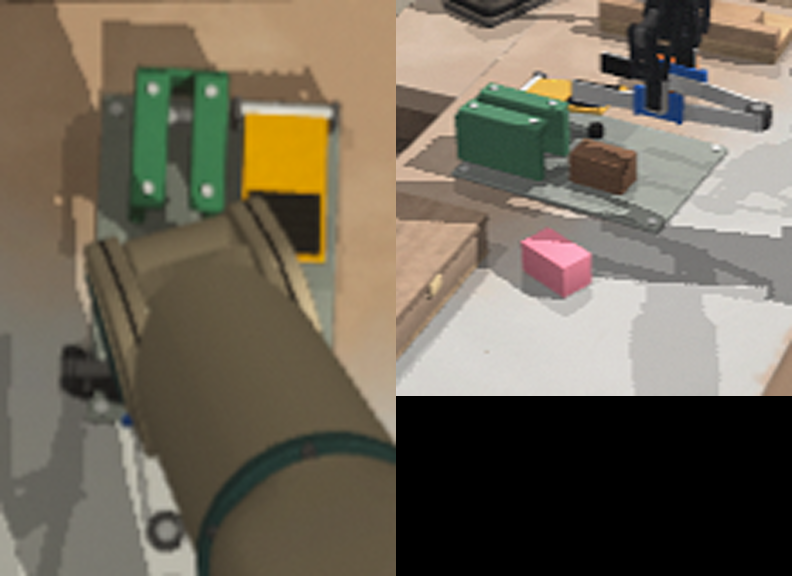

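View pics/wrist3.png

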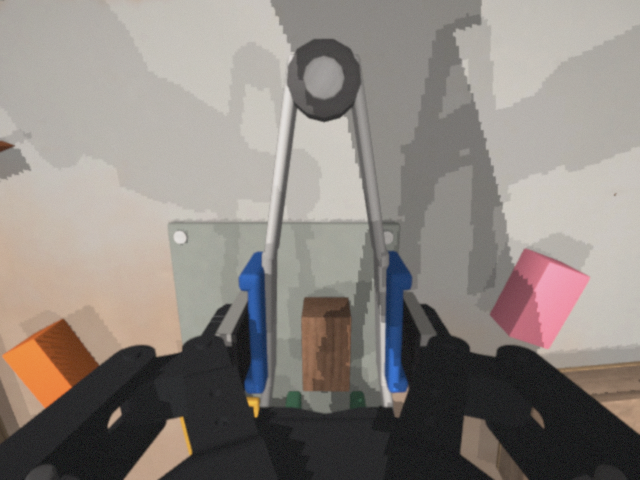

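The tongs are held level, and the block is seen between the arms with its top face around (304–349, 310–390). I'll check the block and the tongs' axis with the wrist camera.

```bash
python3 -c "
from h import *
im=load('wrist3')
for q in [(302,312),(350,312),(302,390),(350,390),(326,350),(324,78),(256,320),(397,320)]: print(q,depthpt(im,[q])[0],planept(im,[q],.04)[0])
f=im['frame'].astype(int); z=im['z_map']
v,u=np.mgrid[285:400,280:375]; P=depthpt(im,list(zip(u.ravel(),v.ravel())))
m=abs(P[:,2]-.04)<.006; T=P[m]; print(len(T),T.min(0),T.max(0),cv2.minAreaRect((T[:,:2]*1000).astype(np.float32)), np.median(T,0))
"
```

```text
(302, 312) [0.5383 0.0625 0.0323] [0.5345 0.0633 0.04  ]
(350, 312) [0.541  0.0957 0.0311] [0.5365 0.0953 0.04  ]
(302, 390) [0.6235 0.0536 0.0053] [0.5964 0.058  0.04  ]
(350, 390) [0.6258 0.0935 0.0056] [0.5986 0.0926 0.04  ]
(326, 350) [0.5646 0.0774 0.0397] [0.5645 0.0774 0.04  ]
(324, 78) [0.4054 0.0869 0.1345] [0.391  0.0874 0.04  ]
(256, 320) [0.4856 0.0571 0.1424] [0.5385 0.0318 0.04  ]
(397, 320) [0.489  0.108  0.1422] [0.5446 0.1267 0.04  ]
3778 [0.5374 0.0578 0.034 ] [0.5996 0.0955 0.0423] ((568.6426391601562, 76.94709777832031), (34.20085525512695, 60.57907485961914), 86.04088592529297) [0.5655 0.077  0.0396]
```

play_rows([
  [-0.001,0.001,0.015],
  [0,0,0.03],
  [0,0,0.03],
  [0,0,0.012],
  [0,0,0.007],
  [0,0,0.004],
  [0,0,0.001],
  [0,0,0],
  [0,0,0],
  [0,0,0],
  [0,0,0],
  [0,0,0],
  [0,0,0],
  [0,0,0],
  [0,0,0],
  [0,0,0],
], fingers=[0.32,0.32,0.32,0.32,0.32,0.32,0.32,0.32,0.25,0.2,0.15,0.1,0.05,0,0,0], roll=[0,0,0,0,0,0,0,0,0,0,0,0,0,0,0,0])

```text
clock: 15.12
position: [0.4955, 0.0813, 0.0194]
tool_rot: [[-0.998, 0.067, -0.0], [0.067, 0.998, 0.0], [0.0, 0.0, -1.0]]
wrist_force: [-0.8, -0.3, 4.6]
opening: 0.528
grasp_force: 61.9
```

The grip stopped on the block at 62 N with opening 0.53. Now I lift it slowly.

play_rows([
  [0,0,-0.005],
  [0,0,-0.01],
  [0,0,-0.015],
  [0,0,-0.02],
  [0,0,-0.02],
  [0,0,-0.02],
  [0,0,-0.02],
  [0,0,-0.02],
  [0,0,-0.01],
  [0,0,-0.005],
  [0,0,0],
  [0,0,0],
  [0,0,0],
  [0,0,0],
], fingers=[0,0,0,0,0,0,0,0,0,0,0,0,0,0], roll=[0,0,0,0,0,0,0,0,0,0,0,0,0,0])

```text
clock: 16.88
position: [0.4954, 0.0813, 0.1639]
tool_rot: [[-0.998, 0.067, -0.001], [0.067, 0.998, -0.0], [0.001, -0.0, -1.0]]
wrist_force: [0.0, 0.1, -2.0]
opening: 0.531
grasp_force: 61.4
```

```bash
python3 -c "
from h import *
togo([.4955,.0813,.165],1.501)
w=snap('wrist','wrist4'); s=snap('side','side4')
b=cv2.resize(s['frame'][130:280,240:400],(400,375)); a=cv2.resize(w['frame'],(400,300))
o=np.zeros((375,800,3),np.uint8); o[:300,:400]=a; o[:,400:]=b
cv2.imwrite('pics/c5.png',o[:,:,::-1])
v,u=np.mgrid[285:400,285:370]; P=depthpt(w,list(zip(u.ravel(),v.ravel()))); print(np.percentile(P,[10,50,90],axis=0))
"
```

```text
t 16.875 pos [0.4954 0.0813 0.1639] tool y [ 0.0668  0.9978 -0.0002] shift [-0.0001  0.     -0.0011] F [ 0.0406  0.082  -1.9528] op 0.530681435749098 gf 61.40547752380371
roll 0.0029384706093773527 j7 1.2465988903266616
[[0.5242 0.0506 0.005 ]
 [0.5753 0.0781 0.0062]
 [0.6255 0.1008 0.1668]]
```

View pics/c5.png

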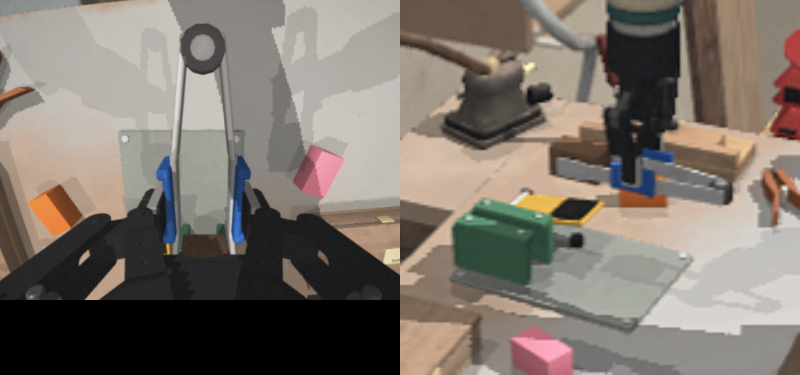

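The plate is empty, and the brown block is between the jaws: side view about (575,155), wrist view about (205,245). It is steady with its underside near 0.15 m, so I'm handing in.

```bash
python3 -c "
from h import *
print(hand_in())"
```

```text
the job is handed in; nothing more can be done
None
```

I pressed the paddle to its stop, picked up the ejected block with the tongs, and handed the job in at about 17 s with the block held steady about 15 cm above the bench; the hand-in returned no verdict.

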